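# Aim a UV curing lamp at a resin inlay

### The job

Roll the wooden barrel along the bench, without lifting it, until its pink resin inlay faces up. Then draw the UV lamp out of its sloping dock, turn it upright with the lens pointing straight down, and hold it centred over the inlay with the lens about 5 cm above it, touching neither barrel nor dock. Finish still holding the lamp there, and leave the tape roll, paint jar and hair dryer alone.

Things in the scene. Friction and masses are not known exactly. Their poses are not given: they have to be found in the camera images.
- barrel: Loose turned beech cylinder, 44 mm diameter, 150 mm long, 0.16 kg, lying on the bench, free to roll; may be pressed firmly. Origin: middle of its axis. y runs along the cylinder, z out through the pink inlay: z up means the inlay faces up. It starts sideways, z about 75 degrees from up. Two blue bands mark the end without the inlay.
- barrel_inlay (a point): Centre of the pink inlay patch (about 28 mm along the barrel, 18 mm around it) on the barrel's surface: at x = 0, y = +45 mm, z = +22 mm in the barrel's frame.
- lamp: Loose torch-shaped UV lamp: straight blue cylinder, 32 mm diameter, 170 mm long, 0.16 kg, aluminium collar at the lens end, black ring at the tail. Origin: centre of the lens face. z runs from lens to tail: z up means the lens points straight down. It starts leaning 45 degrees in the dock, lens end down, tail toward the dock's +x.
- lamp_lens (a point): Centre of the lens face (the lamp's origin).
- lamp_grip (a point): Good place to grasp: on the lamp's axis, 130 mm from the lens (centre of mass at 85 mm). In the dock the lamp stands free from 110 to 170 mm, and can be taken there from straight above, fingers closing along the dock's y.
- dock: Charging dock fixed to the bench, 130 x 85 mm base, white pocket on black. Origin: centre of its underside. The pocket encloses the lowest 55 mm of the lamp with 2 to 3 mm of play; a trough runs under the lamp to 100 mm. The lamp is drawn out along its own axis: 45 degrees upward, toward the dock's +x. Nothing latches it.
- dock_seat (a point): Where the lens centre rests when the lamp is docked: at (-30, 0, 35) mm in the dock's frame.
- tape: Loose roll of yellow tape lying flat, 90 mm diameter, 24 mm high; bystander. Origin: centre of its underside.
- jar: Loose green paint jar with a black cap, 44 mm diameter, 75 mm high; bystander. Origin: centre of its underside.
- dryer: Loose black hair dryer lying on its side, barrel 66 mm diameter and about 185 mm long with the grey nozzle, handle 130 mm to its +y side; bystander. Origin: under the middle of its barrel.

How it is judged (in metres and radians):
On the way, in this order (a step that is already met when the one before it is completed fails the run):
1. the barrel has been rolled along the bench so that its inlay faces up, the lamp still in its dock (angle between barrel's own z axis and vertical below 0.4 rad and distance of barrel from where it was at the start of the episode above 0.012 m and distance between lamp_lens and dock_seat below 0.015 m and contact force between the fingers and barrel below 0.1 N), for 0.3 s.
2. the lamp has been drawn out of the dock and raised (distance between lamp_lens and dock_seat above 0.075 m and height (world z) of lamp_lens above 0.075 m and contact force between lamp and dock below 0.1 N and contact force between lamp and the fingers above 1 N), for 0.2 s.
At the end, for the whole second after the job is handed in: Barrel at rest on the bench, inlay within 23 degrees of straight up; lamp held still by the fingers, lens down, within 17 degrees of upright, lens centre within 25 mm sideways of the inlay centre and 69 to 124 mm above the bench, touching neither barrel nor dock (angle between barrel's own z axis and vertical below 0.4 rad and height (world z) of barrel below 0.03 m and linear speed of barrel below 0.02 m/s and angle between lamp's own z axis and vertical below 0.3 rad and horizontal distance between lamp_lens and barrel_inlay below 0.025 m and height (world z) of lamp_lens between 0.069 and 0.124 m and linear speed of lamp below 0.03 m/s and contact force between lamp and the fingers above 1 N and contact force between lamp and barrel below 0.1 N and contact force between lamp and dock below 0.1 N); the arm keeps its last pose, push and grip.
It fails at once if the barrel is lifted off the bench (height (world z) of barrel above 0.04 m).
It fails at once if the lamp strikes the barrel (contact force between lamp and barrel above 3 N).
It fails at once if the tape roll is disturbed (distance of tape from where it was at the start of the episode above 0.02 m).
It fails at once if the paint jar is disturbed (distance of jar from where it was at the start of the episode above 0.02 m).
It fails at once if the hair dryer is disturbed (distance of dryer from where it was at the start of the episode above 0.02 m).
It also fails if it takes over 67 s, if anything falls off the work surface, if the arm or the gripper's body presses on something with over 40 N, if the wrist force passes 120 N, or if a joint passes its speed limit or range.

### The arm

A 6-joint arm with a two-finger parallel gripper is mounted at the origin on the work surface. World frame = base frame: x ahead of the robot, y to its left, z up, the work surface at z = 0. Lengths are in mm, angles in rad, forces in N, time in s.
With the tool pointing down it reaches from about 350 to 875 mm from the base axis. Payload 4.2 kg.
Tool frame: the origin (TCP) lies midway between the tips of the shut fingers; the grasp point (between the pads) lies 19 mm behind it (arm.tcp_to_grasp is the distance from the TCP to the grasp point, in mm); z points along the fingers, y is the line along which they close (so a half turn about z gives the same grasp; the last joint's range is limited). The gripper opens to 85 mm and grips with 20 to 120 N. Pads are 22 mm wide; open, the fingers measure 114 mm over their backs; the gripper's body (76 mm by 85 mm) begins 54 mm behind the grasp point. The pads swing forward as they close: fully open they stand 13 mm farther back than shut.
Start: joints at [-1.016, 0.385, 0.008, 0, -1.194, -0.259], TCP at [182.207, -597.829, 231.312] pointing down, gripper open.
Joint ranges: [-3.14, 3.14], [-1.21, 2.06], [-1.07, 1.41], [-3.16, 2.05], [-2.99, -0.16], [-3.1, 3.1]. Speed limits (rad/s): [2.79, 2.79, 3.14, 3.14, 3.14, 3.14].

### API

Orientations are given as a unit quaternion [x, y, z, w].
In Python, from bench import arm, get_image gives the robot as it stands.
- The arm moves only by the tool drive_tool, never from a script. Its argument "deltas" is a list of rows, each a list of 2 entries, a list of its own where there are three numbers: the shift along the tool's x, y, z in cm, then the turn, a rotation vector about the tool's x, y, z in degrees. In form: [[[x, y, z], [ax, ay, az]], ...]. A call has 1 to 12 rows; each row shifts and turns the commanded pose from where the row before left it, along the tool's axes as they then stand; what a row does not reach is not made up. A row lasts 1/10 s, in which the tool goes at most 50 mm and 8.59 degrees, less where a joint would pass 70% of its speed; a pose out of reach is approached as far as the arm can. A call with a gripper value outside its range is refused whole. "claw" is the finger opening in cm, from 0 to 8.54, set as the call begins (left out, the last holds). The fingers move at their own pace and stop on an object; the grip force is fixed at half the most. Time passes only in rows, so rows that do not move let the fingers close. It gives the time, the measured TCP pose, the force, the opening and the grip force at its end, in the units of the state.
- arm.read_state(): the state, without advancing time (a new reading comes with each control period).
- get_image(name): name is "scene" or "top" or "wrist"; returns a dict with "img" (480x640x3 uint8, red, green, blue), "fx", "fy", "cx", "cy" (pixels), "eye" and "orientation" of the camera in the world; the wrist camera has in their place "mount" (4x4, takes a point from camera to tool coordinates, whose origin is the TCP and whose axes are the flange's). Camera axes: x right, y down, z forward; pixel columns grow to the right and rows downward; lengths in mm; the calibration is good to about 2 mm. A picture is of the moment at which its call begins: read the wrist's pose just before it. There is no depth.
- arm.job_done(): hands the job in; it is judged then, once.
The state is a dict: "clock": time; "joints": joint angles; "joint_vel": joint speeds; "joint_efforts": joint torques, N m; "position": TCP position; "ee_rot": TCP orientation; "contact_force": force on the tool from outside, world axes, zero at the start; "wrist_torque": the same for the moment, N m; "gripper_width": finger opening in mm; "grasp_force": force on a finger pad.
Only numpy, scipy, OpenCV 4.12 (cv2) and the standard library are available. Lean on these libraries where they do the work, as an engineer would, in place of code of your own. Each camera call takes 0.05 s, during which the arm holds its last target. There are 200 camera calls.

## Working session

There is one attempt and no reset: what is moved stays moved. The work goes in short steps, Python scripts to look and compute and a tool call to move; the robot and the scene stay as the last step left them, time stands still between calls to the robot, and variables do not carry over. Pictures are saved under pics/ and viewed, at most 10 in all, crops included, and the job is handed in when it is done.

Besides the shell and the picture viewer there is one more tool, called as name(argument=value, ...) on one line, values as JSON. drive_tool: Moves the arm, as the interface text tells. Its arguments: {"type":"object","properties":{"deltas":{"type":"array"},"claw":{"type":"number"}},"required":["deltas"]}

```bash
mkdir -p pics; cat > h.py <<'E'
import numpy as np, cv2, json
from scipy.spatial.transform import Rotation as R
from bench import arm, get_image
def cam(name):
    s=arm.read_state(); d=get_image(name)
    if 'mount' in d:
        T=np.eye(4);T[:3,:3]=R.from_quat(s['ee_rot']).as_matrix();T[:3,3]=s['position'];T=T@np.array(d['mount'])
    else:
        T=np.eye(4);o=np.array(d['orientation']);T[:3,:3]=o if o.shape==(3,3) else R.from_quat(o).as_matrix();T[:3,3]=d['eye']
    return dict(img=d['img'],T=T,K=(d['fx'],d['fy'],d['cx'],d['cy']))
def ray(c,u,v):
    fx,fy,cx,cy=c['K'];r=c['T'][:3,:3]@np.array([(u-cx)/fx,(v-cy)/fy,1]);return c['T'][:3,3],r/np.linalg.norm(r)
def atz(c,u,v,z):
    e,r=ray(c,u,v);return e+r*(z-e[2])/r[2]
def tri(*obs):
    A=np.zeros((3,3));b=np.zeros(3);L=[]
    for c,u,v in obs:
        e,r=ray(c,u,v);P=np.eye(3)-np.outer(r,r);A+=P;b+=P@e;L.append((P,e))
    x=np.linalg.solve(A,b);return x,[round(float(np.linalg.norm(P@(x-e))),1) for P,e in L]
def proj(c,p):
    q=np.linalg.inv(c['T'])@np.append(p,1);fx,fy,cx,cy=c['K'];return (fx*q[0]/q[2]+cx,fy*q[1]/q[2]+cy)
def save(c,n): cv2.imwrite('pics/'+n+'.png',c['img'][:,:,::-1])
import pickle
E
python3 - <<'E'
from h import *
np.set_printoptions(precision=3,suppress=True)
D={}
for n in('scene','top','wrist'):
    c=cam(n);D[n]=c;save(c,n);print(n,c['T'],c['K'])
pickle.dump(D,open('d0.pkl','wb'));print(arm.read_state())
E
```

```text
scene [[  -0.819    0.494   -0.291  909.749]
 [   0.573    0.706   -0.416  583.004]
 [  -0.      -0.507   -0.862 1073.938]
 [   0.       0.       0.       1.   ]] (510.7174278716952, 510.7174278716952, 319.81832986538024, 232.31314154028453)
top [[  -0.      -0.999    0.044  528.464]
 [  -1.      -0.001   -0.022  124.874]
 [   0.022   -0.044   -0.999 1171.835]
 [   0.       0.       0.       1.   ]] (519.5728649198751, 519.5728649198751, 329.75512294628834, 240.4937024691314)
wrist [[  -0.291    0.904    0.313  101.146]
 [   0.957    0.274    0.098 -622.055]
 [   0.003    0.328   -0.945  374.277]
 [   0.       0.       0.       1.   ]] (421.35339146473234, 421.35339146473234, 317.51228122697734, 238.4038109408319)
{'clock': 0.15, 'joints': array([-1.016,  0.385,  0.007, -0.   , -1.194, -0.259]), 'joint_vel': array([ 0.001, -0.   ,  0.003,  0.001,  0.002, -0.   ]), 'joint_efforts': array([  0.   , -39.268,  18.858,   4.189,  -0.003,  -0.   ]), 'position': array([ 182.073, -597.435,  230.487]), 'ee_rot': array([-0.147,  0.989,  0.001, -0.   ]), 'contact_force': array([-0.403, -0.18 ,  0.323]), 'wrist_torque': array([-0.04 , -0.017,  0.023]), 'grasp_force': 0.0, 'gripper_width': 85.43782990369758}
```

View pics/top.png

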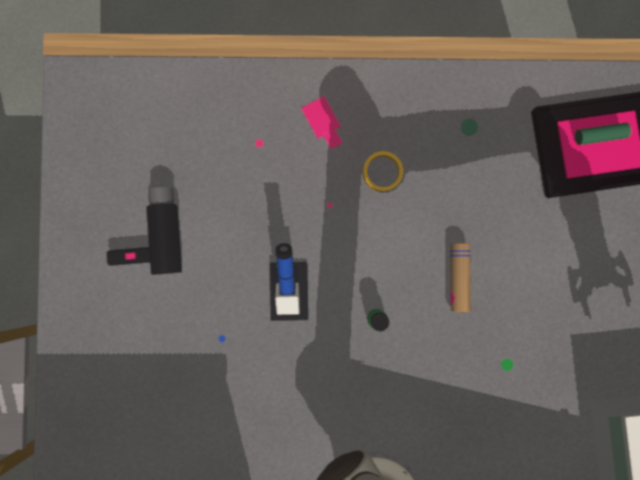

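View pics/scene.png

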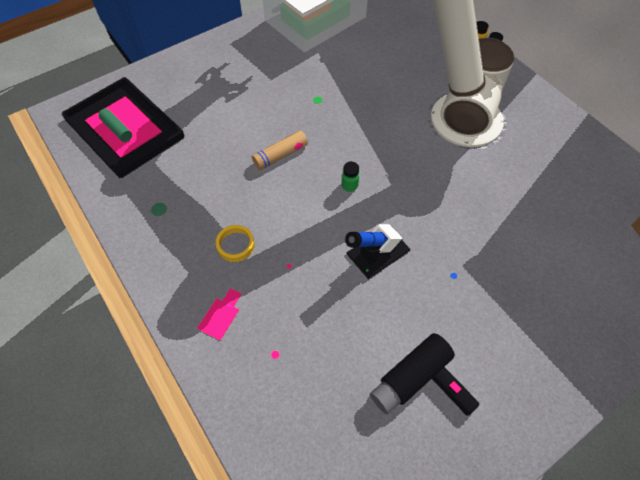

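The top view shows the barrel at about (460,278), bands at the top end (250) and the inlay at (452,298) on its left (+y) side. The dock is at (288,290) with the lamp tail at (283,250), pointing +x. The jar is at (378,320), the tape at (383,171) and the dryer at (160,238). The scene view agrees: barrel (280,150), lamp tail (353,240).

```bash
python3 - <<'E'
from h import *
np.set_printoptions(precision=1,suppress=True)
print([a for a in dir(arm) if a[0]!='_'])
D=pickle.load(open('d0.pkl','rb'))
def mask(c,lo,hi,roi):
    h=cv2.cvtColor(c['img'],cv2.COLOR_RGB2HSV);m=cv2.inRange(h,lo,hi);z=np.zeros_like(m);x0,y0,x1,y1=roi;z[y0:y1,x0:x1]=m[y0:y1,x0:x1];return z
T,S=D['top'],D['scene']
rt,rs=(435,230,485,325),(240,120,320,180)
def pts(m): 
    p=cv2.findNonZero(m)[:,0,:];return p
def cen(m): p=pts(m);return p.mean(0),len(p)
for n,lo,hi,a,b in[('barrel',(8,60,60),(25,255,255),rt,rs),('inlay',(155,120,60),(179,255,255),rt,rs),('blue',(105,120,30),(125,255,255),(265,230,310,300),(340,215,410,270)),('white',(0,0,170),(179,40,255),(265,270,310,325),(370,215,410,260)),('jar green',(50,100,20),(85,255,255),(360,300,395,335),(335,155,365,195)),('tape',(18,80,60),(32,255,255),(355,145,410,200),(210,220,260,270))]:
    ma,mb=mask(T,lo,hi,a),mask(S,lo,hi,b)
    ca,cb=cen(ma),cen(mb);print(n,ca,cb,tri((T,*ca[0]),(S,*cb[0])))
    for m in(ma,mb):print('  rect',cv2.boxPoints(cv2.minAreaRect(pts(m))).tolist())
k=5
A=[cv2.resize(c['img'][y:y+60,x:x+80],None,fx=k,fy=k,interpolation=cv2.INTER_CUBIC) for c,x,y in((T,420,240),(T,250,240),(S,240,120),(S,335,215))]
o=np.vstack([np.hstack(A[:2]),np.hstack(A[2:])]);cv2.imwrite('pics/crop.png',o[:,:,::-1])
E
```

```text
['IKError', 'job_done', 'read_state', 'tcp_to_grasp']
barrel (array([460.8, 279. ]), 1183) (array([279.7, 149.1]), 811) (array([ 495.1, -191.7,   24.1]), [1.8, 1.8])
  rect [[451.0, 243.0], [470.0, 243.0], [470.0, 312.0], [451.0, 312.0]]
  rect [[249.76148986816406, 156.12844848632812], [301.4036865234375, 128.32110595703125], [309.33489990234375, 143.05047607421875], [257.69268798828125, 170.85781860351562]]
inlay (array([452.2, 297.5]), 38) (array([298. , 145.8]), 45) (array([ 453.6, -169.1,   31.6]), [0.4, 0.4])
  rect [[451.0, 292.0], [454.0, 292.0], [454.0, 303.0], [451.0, 303.0]]
  rect [[293.0000305175781, 147.00001525878906], [299.5000305175781, 140.50001525878906], [303.0000305175781, 144.00001525878906], [296.5000305175781, 150.50001525878906]]
blue (array([285.6, 275.2]), 540) (array([371.8, 238.9]), 371) (array([502.4, 193.7, 107.5]), [2.5, 2.5])
  rect [[276.1065673828125, 258.1721496582031], [292.15576171875, 256.7131042480469], [295.47540283203125, 293.2295227050781], [279.42620849609375, 294.6885681152344]]
  rect [[358.0, 246.0], [358.0, 232.0], [387.0, 232.0], [387.
[... 257 characters left out ...]
217.36920166015625], [402.10772705078125, 237.93841552734375], [380.67694091796875, 250.1845703125]]
jar green (array([372.1, 313.9]), 31) (array([349.6, 182.2]), 237) (array([418.7,   8.9,  42.5]), [0.4, 0.4])
  rect [[365.5000305175781, 317.5000305175781], [375.5000305175781, 307.5000305175781], [379.0000305175781, 311.0000305175781], [369.0000305175781, 321.0000305175781]]
  rect [[342.0, 173.0], [358.0, 173.0], [358.0, 191.0], [342.0, 191.0]]
tape (array([382.8, 170.6]), 654) (array([234.4, 242.8]), 701) (array([736. , -19.1,  17.8]), [0.0, 0.0])
  rect [[362.0, 151.0], [403.0, 151.0], [403.0, 191.0], [362.0, 191.0]]
  rect [[215.0, 225.0], [254.0, 225.0], [254.0, 261.0], [215.0, 261.0]]
```

View pics/crop.png

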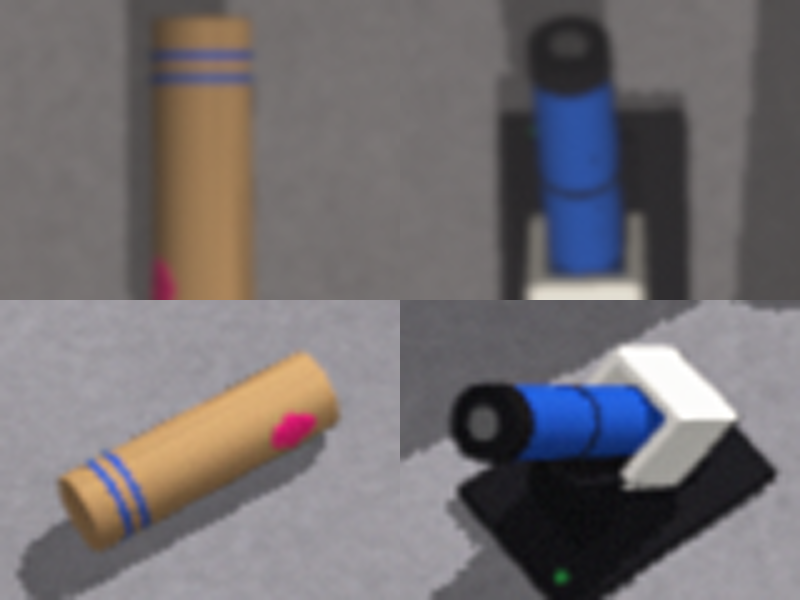

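```bash
python3 - <<'E'
from h import *
np.set_printoptions(precision=1,suppress=True)
D=pickle.load(open('d0.pkl','rb'));T,S=D['top'],D['scene']
tail,e=tri((T,284,249),(S,351.8,239.8));print('tail',tail,e)
ring,e=tri((T,250+580/5-80,240+190/5),(S,335+192/5,215+120/5));print('ringmid(upper surface vs side)',ring,e)
for p in((451,312.5),(470,312.5),(450.5,243.3),(470.3,243.3)):print('barrel@22/30',atz(T,*p,22),atz(T,*p,30))
for p in((250+98/5,240+108/5),(250+(688-400)/5,240+108/5),(270,320),(307.5,320)):print('dock z5?',atz(T,*p,8))
E
```

```text
tail [556.3 192.4 155.6] [0.2, 0.2]
ringmid(upper surface vs side) [496.6 193.2 100.4] [2.3, 2.3]
barrel@22/30 [ 419.7 -168.4   22. ] [ 420.4 -166.3   30. ]
barrel@22/30 [ 419.6 -210.7   22. ] [ 420.3 -208.4   30. ]
barrel@22/30 [ 572.9 -168.9   22. ] [ 572.6 -166.8   30. ]
barrel@22/30 [ 573.  -213.2   22. ] [ 572.7 -210.9   30. ]
dock z5? [532.4 234.1   8. ]
dock z5? [532.4 149.3   8. ]
dock z5? [402.7 232.6   8. ]
dock z5? [402.5 149.3   8. ]
```

drive_tool(deltas=[[[0, 0, 0], [0, 0, 8.4]], [[0, 0, 0], [0, 0, 8.4]], [[-5, 5, 0], [0, 0, 0]], [[-5, 5, 0], [0, 0, 0]], [[-5, 5, 0], [0, 0, 0]], [[-5, 5, 0], [0, 0, 0]], [[0, 5, 0], [0, 0, 0]], [[0, 5, 0], [0, 0, 0]]], claw=0)

```text
clock: 0.95
position: [323.6, -354.2, 230.5]
ee_rot: [-0.002, 1.0, 0.0, -0.001]
contact_force: [1.4, 0.5, 0.5]
gripper_width: 0.1
grasp_force: 0.0
```

Dock centre (467,191), yaw about 0; the measured tail (556,192,156) matches the model's (558,191,155). Barrel axis at y≈-190, x≈496.

drive_tool(deltas=[[[-2.46, 2.47, 2.21], [0, 0, 0]], [[-2.46, 2.47, 2.21], [0, 0, 0]], [[-2.46, 2.47, 2.21], [0, 0, 0]], [[-2.46, 2.47, 2.21], [0, 0, 0]], [[-2.46, 2.47, 2.21], [0, 0, 0]], [[-2.46, 2.47, 2.21], [0, 0, 0]], [[-2.46, 2.47, 2.21], [0, 0, 0]], [[0, 0, 0], [0, 0, 0]], [[0, 0, 0], [0, 0, 0]]])

```text
clock: 1.85
position: [494.6, -182.1, 75.8]
ee_rot: [-0.002, 1.0, 0.0, -0.001]
contact_force: [-0.5, -0.9, 0.2]
gripper_width: 0.3
grasp_force: 0.0
```

```bash
python3 - <<'E'
from h import *
c=cam('wrist');save(c,'w1');s=arm.read_state();print(s['position'],s['contact_force'])
E
```

```text
[ 494.48351635 -182.71084148   76.49150601] [ 0.0422522  -0.0930398  -0.60189508]
```

View pics/w1.png

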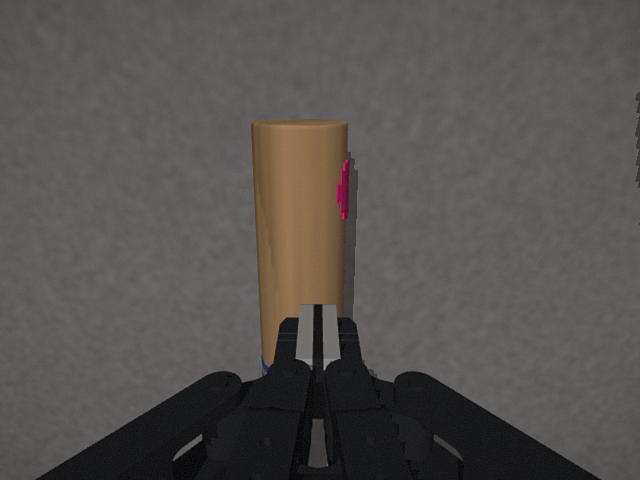

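Wrist view: the inlay is at (344,190) on the right (+y) flank. The shut fingertips (318,310) sit about 8 mm to the +y side of the barrel axis (303), as intended.

drive_tool(deltas=[[[0, 0, 1], [0, 0, 0]], [[0, 0, 1], [0, 0, 0]], [[0, 0, 0.6], [0, 0, 0]], [[0, 0, 0.3], [0, 0, 0]], [[0, 0, 0.2], [0, 0, 0]], [[0, 0, 0.1], [0, 0, 0]], [[0, 0, 0.1], [0, 0, 0]]])

```text
clock: 2.6
position: [494.9, -182.8, 43.8]
ee_rot: [-0.001, 1.0, -0.0, 0.0]
contact_force: [-1.0, 0.6, 6.1]
gripper_width: 0.0
grasp_force: 3.0
```

Contact at 43.8. I'll press a little more and drag in -y.

drive_tool(deltas=[[[0, 0, 0.1], [0, 0, 0]], [[0, -0.2, 0], [0, 0, 0]], [[0, -0.4, 0], [0, 0, 0]], [[0, -0.5, 0], [0, 0, 0]], [[0, -0.5, 0], [0, 0, 0]]])

```text
clock: 3.1
position: [495.0, -199.0, 44.0]
ee_rot: [-0.002, 1.0, -0.0, 0.0]
contact_force: [-2.0, -0.8, 6.8]
gripper_width: 0.1
grasp_force: 3.6
```

drive_tool(deltas=[[[0, -0.5, 0], [0, 0, 0]], [[0, -0.5, 0], [0, 0, 0]], [[0, -0.5, 0], [0, 0, 0]], [[0, -0.3, 0], [0, 0, 0]], [[0, 0, 0], [0, 0, 0]]])

```text
clock: 3.6
position: [495.1, -217.3, 43.6]
ee_rot: [-0.001, 1.0, -0.0, 0.0]
contact_force: [-3.0, -0.2, 6.7]
gripper_width: -0.3
grasp_force: 3.3
```

```bash
python3 - <<'E'
from h import *
c=cam('wrist');save(c,'w2');s=arm.read_state();print(s['position'],s['contact_force'])
E
```

```text
[ 495.07028241 -217.18835986   43.58994062] [-1.80150751  0.36287736  6.2795492 ]
```

View pics/w2.png

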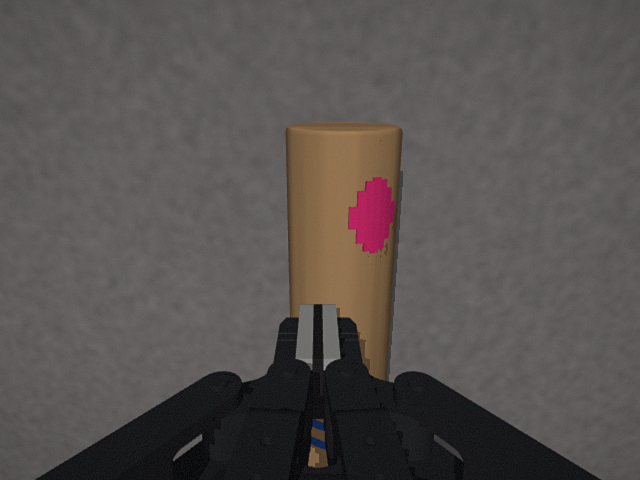

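The inlay is now at (373,215) with the axis at column 345, so about 30° remains. One more short stroke.

drive_tool(deltas=[[[0, 0, -0.5], [0, 0, 0]], [[0, 0, -0.7], [0, 0, 0]], [[0, 0.8, 0], [0, 0, 0]], [[0, 0.9, 0], [0, 0, 0]], [[0, 0, 0], [0, 0, 0]], [[0, 0, 0.5], [0, 0, 0]], [[0, 0, 0.4], [0, 0, 0]], [[0, 0, 0.2], [0, 0, 0]], [[0, 0, 0.1], [0, 0, 0]], [[0, 0, 0.1], [0, 0, 0]]])

```text
clock: 4.65
position: [494.6, -200.4, 43.6]
ee_rot: [-0.002, 1.0, -0.001, -0.001]
contact_force: [-6.7, 1.2, 20.5]
gripper_width: -0.1
grasp_force: 10.6
```

drive_tool(deltas=[[[0, -0.2, 0], [0, 0, 0]], [[0, -0.4, 0], [0, 0, 0]], [[0, -0.5, 0], [0, 0, 0]], [[0, -0.5, 0], [0, 0, 0]], [[0, -0.4, 0], [0, 0, 0]], [[0, -0.2, 0], [0, 0, 0]], [[0, 0, 0], [0, 0, 0]], [[0, 0, 0], [0, 0, 0]]])

```text
clock: 5.45
position: [494.6, -222.8, 43.8]
ee_rot: [-0.002, 1.0, -0.001, -0.0]
contact_force: [-5.2, -1.3, 15.5]
gripper_width: 0.1
grasp_force: 8.0
```

```bash
cat > roll.py <<'E'
from h import *
c=cam('wrist');save(c,'w3');s=arm.read_state();print(s['position'],s['contact_force'])
h=cv2.cvtColor(c['img'],cv2.COLOR_RGB2HSV)
m=cv2.inRange(h,(155,120,60),(179,255,255));p=cv2.findNonZero(m)[:,0];print('inlay px',p.mean(0),p.min(0),p.max(0))
b=cv2.inRange(h,(8,60,60),(25,255,255))|m
for v in(170,200,230,260):
    u=np.nonzero(b[v])[0];print(v,u.min(),u.max(),atz(c,u.min(),v,22),atz(c,u.max(),v,22))
q=atz(c,*p.mean(0),44);print('inlay@44',q)
E
python3 roll.py
```

```text
[ 494.65145711 -222.76263797   43.8322785 ] [-4.83018294 -0.3436278  16.82774145]
inlay px [328.14699187 217.67609756] [300 180] [356 256]
170 272 383 [ 438.95805093 -240.58828429   22.        ] [ 438.81483738 -196.82164829   22.        ]
200 273 382 [ 451.09406367 -240.5746677    22.        ] [ 450.94886437 -196.56915226   22.        ]
230 274 380 [ 463.82456973 -240.56038409   22.        ] [ 463.67864982 -196.71785528   22.        ]
260 275 378 [ 477.19434855 -240.54538321   22.        ] [ 477.04768192 -196.87402566   22.        ]
inlay@44 [ 452.01942038 -218.81462929   44.        ]
```

The inlay is centred on top (y -218.8 against axis -218.6). I'll lift off and verify.

drive_tool(deltas=[[[0, 0, -0.3], [0, 0, 0]], [[0, 0, -0.6], [0, 0, 0]], [[0, 0, -1.5], [0, 0, 0]], [[0, 0, -2.5], [0, 0, 0]], [[0, 0, -3], [0, 0, 0]], [[0, 0, 0], [0, 0, 0]], [[0, 0, 0], [0, 0, 0]]])

```text
clock: 6.2
position: [495.0, -221.6, 120.9]
ee_rot: [-0.001, 1.0, 0.0, 0.001]
contact_force: [0.4, 0.2, -0.4]
gripper_width: 0.4
grasp_force: 0.0
```

```bash
python3 roll.py
```

```text
[ 494.33663111 -221.49901415  120.00923318] [-0.66637758  0.80187519  0.34110518]
inlay px [323.16162311 175.77303989] [304 150] [342 202]
170 285 360 [ 452.88936292 -239.99945918   22.        ] [ 452.80332809 -196.68808366   22.        ]
200 286 359 [ 470.66671256 -239.81964173   22.        ] [ 470.58520911 -196.65051384   22.        ]
230 286 358 [ 489.32028892 -240.23673966   22.        ] [ 489.24242869 -196.61109458   22.        ]
260 287 357 [ 508.91414308 -240.0538352    22.        ] [ 508.84125253 -196.56968589   22.        ]
inlay@44 [ 452.03044509 -218.27784279   44.        ]
```

Barrel still; inlay at (452,-218.5,44). Next, go to the lamp with the fingers open.

drive_tool(deltas=[[[0, 0, -5], [0, 0, 0]], [[0, 0, -5], [0, 0, 0]], [[-0.4, 4.6, 0], [0, 0, 0]], [[-0.4, 4.6, 0], [0, 0, 0]], [[-0.4, 4.6, 0], [0, 0, 0]], [[-0.4, 4.6, 0], [0, 0, 0]], [[-0.4, 4.6, 0], [0, 0, 0]], [[-0.4, 4.6, 0], [0, 0, 0]], [[-0.4, 4.6, 0], [0, 0, 0]], [[-0.4, 4.6, 0], [0, 0, 0]], [[-0.3, 4.5, 0], [0, 0, 0]], [[0, 0, 0], [0, 0, 0]]], claw=7)

```text
clock: 7.45
position: [528.6, 195.7, 218.4]
ee_rot: [-0.004, 1.0, -0.001, -0.001]
contact_force: [-0.1, -0.4, -0.2]
gripper_width: 70.0
grasp_force: 0.0
```

```bash
python3 - <<'E'
from h import *
c=cam('wrist');save(c,'w4');s=arm.read_state();print(s['position'],s['contact_force'],s['ee_rot'],s['gripper_width'])
for d in(130,170):
    p=np.array([437.5,191.5,35])+d*.7071*np.array([1,0,1]);print(d,p,proj(c,p))
E
```

```text
[528.13850846 193.54580549 218.41414331] [-0.18232476 -0.56782985 -0.14593654] [-3.07141678e-03  9.99993503e-01 -9.48309629e-04 -1.63107108e-03] 70.12802548262457
130 [529.423 191.5   126.923] (np.float64(309.78555228693074), np.float64(244.72948162435137))
170 [557.707 191.5   155.207] (np.float64(308.8100265233169), np.float64(310.23296383650944))
```

View pics/w4.png

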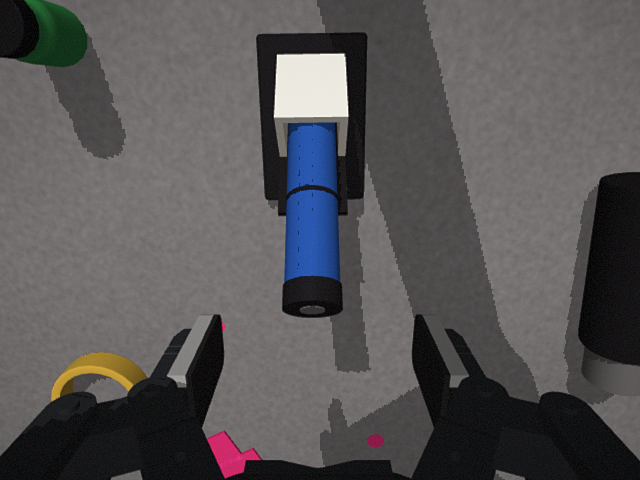

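The lamp axis is at column ~312 and its tail face at (313,310), within 2 mm of prediction and centred between the fingers. Descending.

drive_tool(deltas=[[[0, -0.05, 2.5], [0, 0, 0]], [[0, 0, 2.5], [0, 0, 0]], [[0, 0, 2.5], [0, 0, 0]], [[0, 0, 2], [0, 0, 0]], [[0, 0, 1.2], [0, 0, 0]], [[0, 0, 0.5], [0, 0, 0]], [[0, 0, 0], [0, 0, 0]], [[0, 0, 0], [0, 0, 0]]])

```text
clock: 8.3
position: [529.4, 191.0, 109.4]
ee_rot: [-0.001, 1.0, 0.0, 0.001]
contact_force: [0.6, 0.2, 0.6]
gripper_width: 69.8
grasp_force: 0.0
```

drive_tool(deltas=[[[0, 0, 0], [0, 0, 0]], [[0, 0, 0], [0, 0, 0]], [[0, 0, 0], [0, 0, 0]], [[0, 0, 0], [0, 0, 0]], [[0, 0, 0], [0, 0, 0]], [[0, 0, 0], [0, 0, 0]], [[0, 0, 0], [0, 0, 0]], [[0, 0, 0], [0, 0, 0]]], claw=2.4)

```text
clock: 9.1
position: [529.2, 191.2, 109.5]
ee_rot: [-0.002, 1.0, 0.0, 0.001]
contact_force: [-1.4, 0.1, 5.3]
gripper_width: 30.7
grasp_force: 59.1
```

drive_tool(deltas=[[[-0.4, 0, -0.4], [0, 0, 0]], [[-0.7, 0, -0.7], [0, 0, 0]], [[-0.9, 0, -0.9], [0, 0, 0]], [[-0.9, 0, -0.9], [0, 0, 0]]])

```text
clock: 9.5
position: [557.6, 190.5, 137.3]
ee_rot: [-0.001, 1.0, -0.001, -0.001]
contact_force: [-1.5, 1.3, -1.0]
gripper_width: 30.6
grasp_force: 59.3
```

drive_tool(deltas=[[[-1.2, 0, -1.2], [0, 0, 0]], [[-1.5, 0, -1.5], [0, 0, 0]], [[-1.5, 0, -1.5], [0, 0, 0]], [[-1.5, 0, -1.5], [0, 0, 0]], [[-1, 0, -1.5], [0, 0, 0]], [[0, 0, -3], [0, 0, 0]], [[0, 0, -4], [0, 0, 0]], [[0, 0, -3], [0, 0, 0]], [[0, 0, 0], [0, 0, 0]], [[0, 0, 0], [0, 0, 0]]])

```text
clock: 10.5
position: [625.0, 191.2, 309.6]
ee_rot: [-0.001, 1.0, 0.001, 0.0]
contact_force: [-0.7, 0.3, -2.1]
gripper_width: 30.8
grasp_force: 59.4
```

```bash
python3 - <<'E'
from h import *
s=arm.read_state();print(s['position'],s['contact_force'],s['gripper_width'],s['grasp_force'],s['joints'])
c=cam('scene');im=c['img'];cv2.imwrite('pics/s2.png',im[:,:,::-1])
E
```

```text
[624.98931794 191.16342959 309.59971162] [-0.67379229  0.30330002 -2.0923215 ] 30.751781411225185 59.38062250614166 [ 5.43439690e-01  3.96900241e-01  2.20183037e-01 -8.59874724e-04
 -1.39333212e+00 -2.11201083e+00]
```

View pics/s2.png

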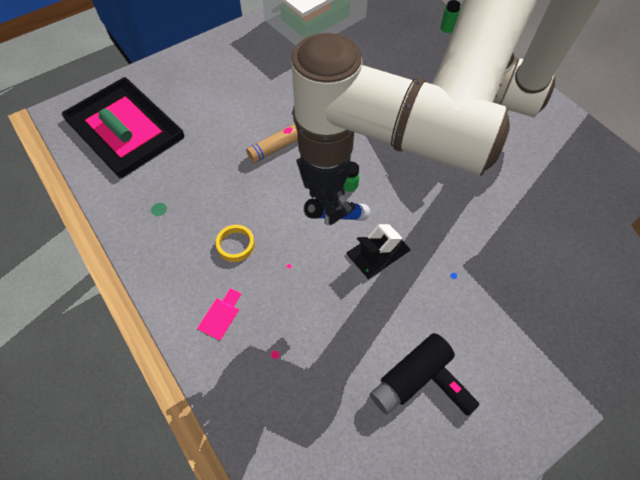

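The lamp is clear of the dock: lens end at (365,211), tail at (313,208), barrel inlay still up at (288,130). Now I turn it upright, about tool y by -45°.

drive_tool(deltas=[[[0, 0, 0], [0, -4, 0]], [[0, 0, 0], [0, -7, 0]], [[0, 0, 0], [0, -7, 0]], [[0, 0, 0], [0, -7, 0]], [[0, 0, 0], [0, -7, 0]], [[0, 0, 0], [0, -7, 0]], [[0, 0, 0], [0, -4, 0]], [[0, 0, 0], [0, -2, 0]], [[0, 0, 0], [0, 0, 0]], [[0, 0, 0], [0, 0, 0]]])

```text
clock: 11.55
position: [632.3, 182.7, 317.4]
ee_rot: [0.004, 0.936, -0.007, 0.353]
contact_force: [0.2, -0.1, -1.6]
gripper_width: 30.5
grasp_force: 59.7
```

```bash
python3 - <<'E'
from h import *
np.set_printoptions(precision=3,suppress=True)
s=arm.read_state();print(s['position'],s['ee_rot'],s['grasp_force'],s['joints']);print(R.from_quat(s['ee_rot']).as_matrix())
E
```

```text
[632.297 182.734 317.443] [ 0.004  0.936 -0.007  0.353] 59.69855546951294 [ 0.553  0.11  -0.638  1.121 -0.412 -3.097]
[[-0.751  0.013  0.661]
 [ 0.003  1.    -0.016]
 [-0.661 -0.01  -0.751]]
```

The wrist's last joint is at its range here, at 41° of tilt. It unwinds as the arm swings toward the barrel, so I'll translate first.

drive_tool(deltas=[[[0, -2, 0], [0, 0, 0]], [[0, -4, 0], [0, 0, 0]], [[0, -4, 0], [0, 0, 0]], [[0, -4, 0], [0, 0, 0]], [[0, -4, 0], [0, 0, 0]], [[0, -4, 0], [0, 0, 0]], [[0, -4, 0], [0, 0, 0]], [[0, -4, 0], [0, 0, 0]], [[0, -4, 0], [0, 0, 0]], [[0, -3, 0], [0, 0, 0]], [[0, 0, 0], [0, 0, 0]], [[0, 0, 0], [0, 0, 0]]])

```text
clock: 12.75
position: [629.3, -172.9, 322.5]
ee_rot: [0.005, 0.935, -0.008, 0.353]
contact_force: [-0.5, 0.0, -1.8]
gripper_width: 30.3
grasp_force: 59.9
```

```bash
cat > st.py <<'E'
from h import *
np.set_printoptions(precision=3,suppress=True)
s=arm.read_state();M=R.from_quat(s['ee_rot']).as_matrix();print(s['position'],s['grasp_force'],s['joints']);print(M)
g=s['position']-21*M[:,2];print('grasp',g)
# rotation vector to wanted orientation: pitch 45 toward +x
W=np.array([[-.7071,0,.7071],[0,1,0],[-.7071,0,-.7071]])
print('turn deg',np.degrees(R.from_matrix(M.T@W).as_rotvec()))
E
python3 st.py
```

```text
[ 629.321 -172.869  322.487] 59.94242548942566 [-0.018  0.093 -0.346  0.015 -0.409 -1.576]
[[-0.75   0.015  0.661]
 [ 0.005  1.    -0.018]
 [-0.661 -0.01  -0.75 ]]
grasp [ 615.444 -172.493  338.244]
turn deg [-1.034 -3.629 -0.231]
```

drive_tool(deltas=[[[0, 0, 0], [-1, -3.6, -0.2]], [[1, -0.4, -1], [0, 0, 0]], [[2, -0.8, -2], [0, 0, 0]], [[2.2, -0.9, -2.2], [0, 0, 0]], [[2.2, -0.9, -2.2], [0, 0, 0]], [[2.2, -0.9, -2.2], [0, 0, 0]], [[1.3, -0.5, -1.3], [0, 0, 0]], [[0.5, -0.1, -0.5], [0, 0, 0]], [[0, 0, 0], [0, 0, 0]], [[0, 0, 0], [0, 0, 0]], [[0, 0, 0], [0, 0, 0]]])

```text
clock: 13.85
position: [468.3, -217.5, 322.7]
ee_rot: [-0.001, 0.924, -0.0, 0.382]
contact_force: [0.5, 0.2, -1.9]
gripper_width: 30.4
grasp_force: 59.9
```

```bash
python3 st.py; python3 - <<'E'
from h import *
D={n:cam(n) for n in('scene','top','wrist')};pickle.dump(D,open('d1.pkl','wb'))
s=D['scene']['img'][60:360,160:560];
o=np.hstack([cv2.resize(D['wrist']['img'],(400,300)),s]);t=cv2.resize(D['top']['img'][200:380,400:560],None,fx=1.66,fy=1.66)
b=np.zeros((300,800,3),np.uint8);b[:t.shape[0],:t.shape[1]]=t[:300,:800]
cv2.imwrite('pics/m.png',np.vstack([o,b])[:,:,::-1])
E
```

```text
[ 468.322 -217.5    322.66 ] 59.94873404502869 [-0.241 -0.142 -0.465 -0.356 -0.505 -1.081]
[[-0.707 -0.002  0.707]
 [-0.003  1.     0.   ]
 [-0.707 -0.002 -0.707]]
grasp [ 453.48  -217.505  337.517]
turn deg [ 0.012 -0.03   0.152]
```

View pics/m.png

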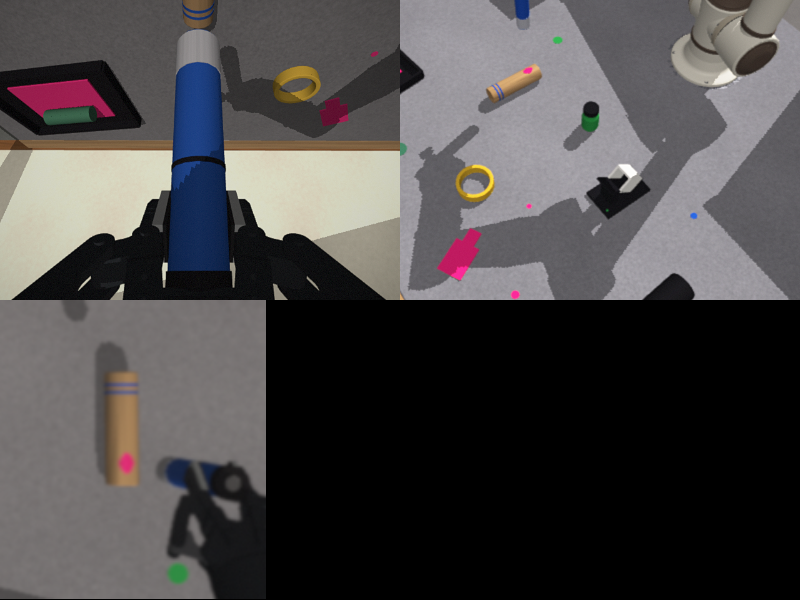

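The lamp hangs close to vertical in the wrist view (collar end at about (318,52) full-scale), and the scene view shows the lens end at about (282,86). The barrel inlay is still up. I'll compare these with the prediction.

```bash
python3 - <<'E'
from h import *
np.set_printoptions(precision=1,suppress=True)
D=pickle.load(open('d1.pkl','rb'))
lens=np.array([453.5,-217.5,207.5])
for n in D:print(n,'lens',proj(D[n],lens),'tail',proj(D[n],lens+[0,0,170]),'collar ~18up',proj(D[n],lens+[0,0,18]))
print(tri((D['wrist'],318,52),(D['scene'],282,86)))
A=cv2.resize(D['wrist']['img'][20:170,220:420],(400,300));B=cv2.resize(D['scene']['img'][55:97,254:310],(400,300),interpolation=cv2.INTER_CUBIC)
C=cv2.resize(D['top']['img'][280:325,490:550],(400,300),interpolation=cv2.INTER_CUBIC)
cv2.imwrite('pics/m2.png',np.vstack([np.hstack([A,B]),np.hstack([np.minimum(C*2.0,255).astype(np.uint8),0*C])])[:,:,::-1])
E
```

```text
scene lens (np.float64(284.0674042409401), np.float64(84.41122763163389)) tail (np.float64(279.12730208897074), np.float64(22.74370933820407)) collar ~18up (np.float64(283.60159148576207), np.float64(78.59646596930591))
top lens (np.float64(502.43145568827657), np.float64(303.58474401381176)) tail (np.float64(541.5910084976049), np.float64(312.15328884588126)) collar ~18up (np.float64(505.91466426902446), np.float64(304.3469087154597))
wrist lens (np.float64(317.3807917717825), np.float64(74.32521317211263)) tail (np.float64(316.99699477595516), np.float64(489.5613412093878)) collar ~18up (np.float64(317.3541960671842), np.float64(103.09953272096502))
(array([ 453.6, -220.5,  196.9]), [4.5, 4.5])
```

View pics/m2.png

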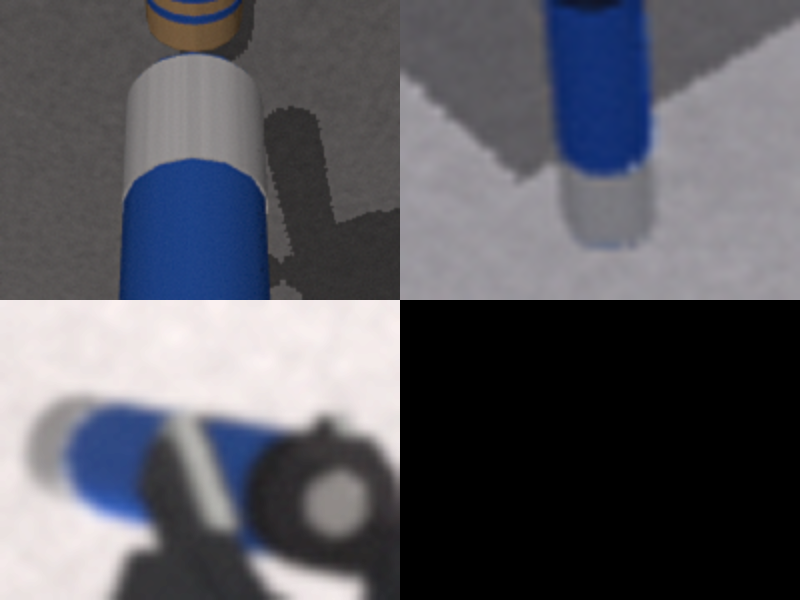

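The lens and tail match the prediction within about 4 mm, so the lamp is upright. Now lower by 113 mm to put the lens at about 94 mm.

drive_tool(deltas=[[[0.64, -0.1, 0.36], [0, 0, 0]], [[1.5, 0, 1.5], [0, 0, 0]], [[1.5, 0, 1.5], [0, 0, 0]], [[1.5, 0, 1.5], [0, 0, 0]], [[1.5, 0, 1.5], [0, 0, 0]], [[1, 0, 1], [0, 0, 0]], [[0.5, 0, 0.5], [0, 0, 0]], [[0, 0, 0], [0, 0, 0]], [[0, 0, 0], [0, 0, 0]], [[0, 0, 0], [0, 0, 0]], [[0, 0, 0], [0, 0, 0]]])

```text
clock: 15.1
position: [466.0, -219.2, 210.5]
ee_rot: [-0.001, 0.924, -0.001, 0.383]
contact_force: [0.0, 0.1, -0.9]
gripper_width: 30.3
grasp_force: 59.9
```

```bash
python3 st.py; python3 - <<'E'
from h import *
D={n:cam(n) for n in('scene','top','wrist')};pickle.dump(D,open('d2.pkl','wb'))
s=arm.read_state();print(s['contact_force'],abs(s['joint_vel']).max())
M=R.from_quat(s['ee_rot']).as_matrix();lens=s['position']-21*M[:,2]-[0,0,130]
print(lens)
for n in D:print(n,'lens',proj(D[n],lens),'inlay',proj(D[n],np.array([452,-218.5,44])))
S=D['scene']['img'];h=cv2.cvtColor(S,cv2.COLOR_RGB2HSV);m=cv2.inRange(h,(155,120,60),(179,255,255));m[:,:240]=0;m[170:]=0;m[:,330:]=0
p=cv2.findNonZero(m);print('inlay scene',None if p is None else (p[:,0].mean(0),len(p)))
A=cv2.resize(S[60:180,220:380],(400,300),interpolation=cv2.INTER_CUBIC);W=cv2.resize(D['wrist']['img'],(400,300));C=cv2.resize(D['top']['img'][230:350,420:580],(400,300),interpolation=cv2.INTER_CUBIC)
cv2.imwrite('pics/m3.png',np.vstack([np.hstack([A,W]),np.hstack([C,0*C])])[:,:,::-1])
E
```

```text
[ 465.985 -219.169  210.505] 59.94688868522644 [-0.344  0.007 -0.524 -0.722 -0.369 -0.633]
[[-0.706 -0.001  0.708]
 [-0.003  1.    -0.001]
 [-0.708 -0.002 -0.706]]
grasp [ 451.113 -219.151  225.332]
turn deg [-0.05   0.086  0.152]
[-0.38470697 -0.51674243 -2.11844152] 0.0009633923544231893
[ 451.02223733 -219.07689748   95.13697888]
scene lens (np.float64(287.1992730710152), np.float64(116.80330566201005)) inlay (np.float64(288.07690639458747), np.float64(130.6407768648033))
top lens (np.float64(484.08039919411885), np.float64(300.5969063330747)) inlay (np.float64(476.33085361964925), np.float64(298.46303075349476))
wrist lens (np.float64(317.4516604844787), np.float64(73.3909120920978)) inlay (np.float64(318.66897716766687), np.float64(4.322097538645409))
inlay scene (array([287.5, 130.1]), 50)
```

View pics/m3.png

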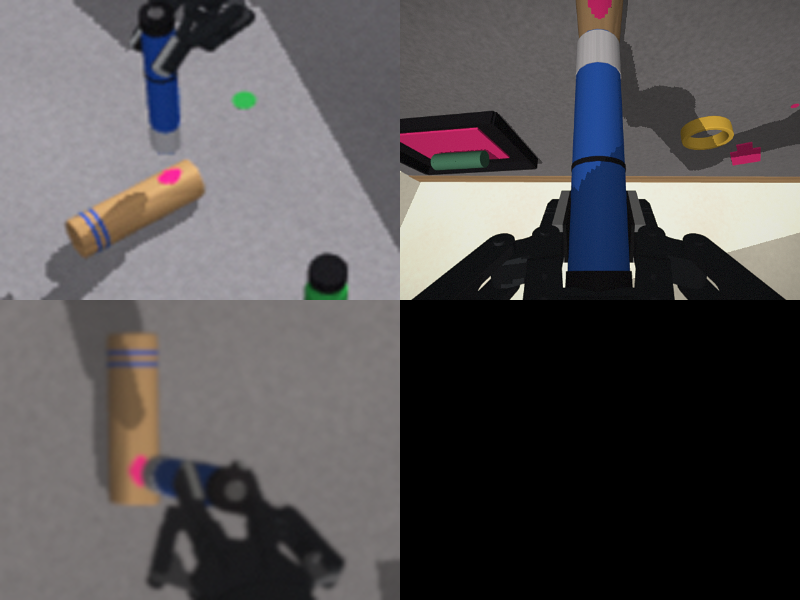

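The lens sits over the inlay with a clear gap of about 50 mm: lens at about (287,117) and inlay at (287.5,130) in the scene view, everything still. Handing in.

```bash
python3 -c "
from bench import arm
print(arm.job_done())"
```

```text
the job is handed in; nothing more can be done
None
```

The job is handed in, with no verdict shown. By my last measurements the barrel's inlay faces up and the lamp is held upright and still, lens about 51 mm above the inlay and centred within a few mm, and the tape, jar and dryer were never approached.

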